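# Snap the stone fob onto the drawer ring and draw the drawer out

### The arm

A 6-joint arm with a two-finger parallel gripper is mounted at the origin on the work surface. World frame = base frame: x ahead of the robot, y to its left, z up, the work surface at z = 0. Lengths are in m, angles in degrees, forces in N, time in s.
With the tool pointing down it reaches from about 0.25 to 0.725 m from the base axis. Payload 9.7 kg.
Tool frame: the origin (TCP) lies between the finger pads; the fingertips stand 19 mm ahead of it and the grasp point (between the pads) is the TCP; x points along the fingers, y is the direction in which the jaws open and shut, and the axes are right-handed (so a half turn about x gives the same grasp; the last joint's range is limited). The gripper opens to 85 mm and grips with 20 to 120 N. Pads are 22 mm wide; open, the fingers measure 114 mm over their backs; the gripper's body (76 mm by 85 mm) begins 54 mm behind the grasp point. The pads swing forward as they close: fully open they stand 13 mm farther back than shut.
Start: joints at [-71.161, 4.979, 10.078, 95.1, 0, 90], TCP at [0.178, -0.521, 0.25] pointing down, gripper open.
Joint ranges: [-179.16, 179.16], [-48.56, 103.87], [-65.8, 70.77], [-126.05, 130.52], [-82.76, 87.17], [-180, 180]. Speed limits (degrees/s): [127.2, 127.2, 147.25, 180, 180, 180].

### API

Orientations are given as [roll, pitch, yaw] about the fixed x, y, z axes, in that order (R = Rz(yaw) Ry(pitch) Rx(roll)).
In Python, from workcell import bot gives the robot as it stands. The module is installed in compiled form; this text tells all that it offers.
- The arm moves only by the shell command python3 -m handwheel 'ROWS' [FORCE]. ROWS is JSON, a list of rows, each a list of 7 numbers: the turn, a rotation vector about the tool's x, y, z in degrees, then the shift along the tool's x, y, z in m, then the closure, from -1 (fully open) to 1 (shut), so that 0 is half open. In form: [[ax, ay, az, dx, dy, dz, fingers], ...]. A call has 1 to 20 rows; each row is the pose to reach, as a shift and turn from the pose commanded when the call began, along the tool's axes at that moment; what a row does not reach only later rows make up. A row lasts 1/8 s, in which the tool goes at most 62.5 mm and 10.7 degrees, less where a joint would pass 70% of its speed; a pose out of reach is approached as far as the arm can. A call with a gripper value outside its range is refused whole. The fingers move at their own pace and stop on an object; FORCE is the grip in N (left out, the last holds). Time passes only in rows, so rows that repeat a pose let the fingers close. It gives the time, the measured TCP pose, the force and the opening at its end, in the units of the state.
- bot.get_obs(): the state, without advancing time (a new reading comes with each control period).
- bot.camera(name): name is "scene" or "side" or "wrist"; returns a dict with "frame" (420x560x3 uint8, red, green, blue), "fx", "fy", "cx", "cy" (pixels), "R" (3x3) and "t" (3): a world point X has camera coordinates R X + t; the wrist camera has in their place "tool_from_camera" (4x4, takes a point from camera to tool coordinates, whose origin is the TCP and whose axes are the tool frame's). Camera axes: x right, y down, z forward; pixel columns grow to the right and rows downward; lengths in m; the calibration is good to about 2 mm. The wrist camera is an equidistant fisheye: a pixel r from the principal point sees the ray r / f radians off the axis. A picture is of the moment at which its call begins: read the wrist's pose just before it. There is no depth.
- bot.job_done(): hands the job in, once; it reports no verdict.
Trained networks look in a picture, given as the dict that the camera call returned (one of the last four; its "shot" number tells which), for a name from the list of things; names that differ only in an ending like _2 or _b are one class to them, and where a whole thing is asked for, a point or a joint stands for the part that bears it (a point fixed in the world has none). Each returns a list of dicts, best first, with "conf" (0 to 1); they miss things now and then, are a little off and sometimes report something else, mostly with a low value. They report only what shows in the picture. A call takes as long as a camera call. They do not tell look-alikes from the thing itself.
- bot.look_for(name, picture): "bbox" ([left, top, width, height] as shares, 0 to 1, of the picture: columns of its width, rows of its height, round what is visible of it).
- bot.tip_of(name, picture): "centre" ([column, row] as shares, 0 to 1, of the picture: columns of its width, rows of its height: a listed point, or the origin of a listed thing).
The state is a dict: "time": time; "q": joint angles; "qd": joint speeds; "joint_efforts": joint torques, N m; "ee_pos": TCP position; "tcp_rot": TCP orientation; "wrist_force": force on the tool from outside, world axes, zero at the start; "torque": the same for the moment, N m; "opening": finger opening in m.
Only numpy, scipy, OpenCV 4.12 (cv2) and the standard library are available. Lean on these libraries where they do the work, as an engineer would, in place of code of your own. Each camera call takes 0.05 s, during which the arm holds its last target.

### The job

Push the stone fob's spring-gate hook onto the brass ring of the little display drawer until the red gate flicks shut round it, without ramming it. Then draw the drawer right out to its stop by pulling on the fob, not touching the drawer or cabinet with the gripper, and leave the fob lying flat on the table, still clipped on. Do not disturb the other things.

Things in the scene. Friction and masses are not known exactly. Their poses are not given: they have to be found in the camera images.
- fob: Pink polished stone block 80 x 40 x 30 mm with a flat steel hook on one end; 155 mm long in all, about 0.34 kg, lying flat. Origin: centre of the stone's underside; z up, x along the length towards the hook. Stone: x -40..40, y -20..20, z 0..30 mm. The hook is 10 mm thick, z 14..24 mm; its two arms (10 mm bars, centre lines y = 16 and -16) enclose a space 22 mm wide.
- hook_mouth (a point): Middle of the hook's mouth, at x = 106, y = 3, z = 19 mm of the fob's frame. The mouth faces forward (fob's +x) and is clear from y = -5 to 11 mm. The -y arm curls in to a nose ending at x = 115 mm; the +y arm ends at x = 111 mm.
- hook_seat (a point): Middle of the front face of the hook's crossbar, at x = 63, y = 0, z = 19 mm of the fob's frame: the back of the space inside. A ring bar pushed in meets it when the bar's axis is at x = 67 mm; the gate snaps shut behind the bar a little before, at x about 73. Pulled back, the caught bar rests on the gate, its axis at x about 94 mm.
- gate (a joint): Angle in rad of the red spring gate, 24 mm long, hinged on a vertical pin at the fob's x = 101, y = 15, z = 19 mm, closing the mouth from inside. 0 = shut (tip behind the nose); grows to 1.5 as it swings inward. Its spring shuts it; opening it takes a push of about 6 to 10 N along the fob's x. It cannot swing outward.
- cabinet: Fixed wooden display cabinet, 230 mm deep, 180 wide, 90 high, stones on its black top, one drawer in front. Origin: foot of the middle of its front face; x points into the cabinet, z up. A brass ring (D-shaped staple of 8 mm round bar) stands out from the drawer's front in the vertical plane y = 0, its upright outer leg 45 mm before the drawer front, leaving a 41 mm opening.
- ring_leg (a point): Middle of the axis of the ring's upright outer leg, the bar to be caught, 31 mm above the table; moves with the drawer. The leg is straight from 14 to 48 mm above the table; the ring's lower bar has its top at 9.5 mm, the upper bar its underside at 52.5 and its top at 60.5 mm above the table.
- drawer (a joint): Drawer opening in m: 0 = front flush with the cabinet, grows as it is drawn out (cabinet's -x), stop at 0.130. Friction about 2.5 N, so it slides back when the hook pushes the ring. It starts 60 to 78 mm open; a heavy weight hidden behind it stops it somewhere between 4 and 52 mm open, different each time, and only then does the gate give way.
- donut: Bystander: cream stone disc with a hole, 68 mm across, 14 mm thick, flat on the table. Origin: centre of its underside.
- tub: Bystander: open clear tub 120 x 100 x 45 mm with dark red stones. Origin: centre of its underside.
- sprayer: Bystander: green spray bottle, 72 mm across, 190 mm tall, standing. Origin: centre of its underside.
There are look-alikes about, which are no part of the job. There is more than one size of the fob; the one meant has the size given above.

How it is judged:
By the outcome, as a careful person would: the job done as asked, in the order asked, and still so for the second after the job is handed in, with the robot touching nothing.
It also fails if it takes over 54 s, if anything falls off the work surface, if the arm or the gripper's body presses on something with over 40 N, if the wrist force passes 120 N, or if a joint passes its speed limit or range.

## Working session

There is one attempt and no reset: what is moved stays moved. The work goes in short steps, Python scripts to look and compute and a shell command to move; the robot and the scene stay as the last step left them, time stands still between calls to the robot, and variables do not carry over. Pictures are saved under pics/ and viewed, and the job is handed in when it is done.

```bash
mkdir -p pics; cat > h.py <<'E'
import numpy as np,cv2
from workcell import bot
def save(p,n): cv2.imwrite('pics/'+n,cv2.cvtColor(p,cv2.COLOR_RGB2BGR))
def ray(c,u,v):
    R=np.array(c['R']);t=np.array(c['t']);d=R.T@np.array([(u-c['cx'])/c['fx'],(v-c['cy'])/c['fy'],1.]);o=-R.T@t
    return o,d
def at_z(c,u,v,z):
    o,d=ray(c,u,v);return o+d*(z-o[2])/d[2]
def proj(c,X):
    X=np.atleast_2d(X);p=X@np.array(c['R']).T+np.array(c['t']);return np.c_[c['fx']*p[:,0]/p[:,2]+c['cx'],c['fy']*p[:,1]/p[:,2]+c['cy']]
E
python3 - <<'E'
from h import *
for n in ['scene','side','wrist']:
    c=bot.camera(n);save(c['frame'],n+'0.png')
    if n!='wrist': print(n,c['fx'],c['cx'],c['cy'],np.round(c['R'],3).tolist(),np.round(c['t'],3))
    else: print(c['fx'],c['cx'],c['cy'],np.round(c['tool_from_camera'],3).tolist())
    for k in ['fob','hook_mouth','hook_seat','ring_leg','cabinet','donut','tub','sprayer']:
        print(k,[(np.round(np.array(d['centre'])*[560,420]).tolist(),round(d['conf'],2)) for d in bot.tip_of(k,c)][:4])
o=bot.get_obs();print(o['time'],o['ee_pos'],o['tcp_rot'],o['opening'])
E
```

```text
scene 390.6867023183058 284.9604947455004 214.53208765211212 [[0.483, 0.875, 0.004], [0.717, -0.393, -0.575], [-0.502, 0.281, -0.818]] [-0.268 -0.353  1.134]
fob [([338.0, 117.0], 0.64), ([141.0, 195.0], 0.63), ([334.0, 178.0], 0.6)]
hook_mouth [([374.0, 199.0], 0.89), ([285.0, 113.0], 0.68), ([87.0, 177.0], 0.64)]
hook_seat [([103.0, 181.0], 0.9), ([310.0, 114.0], 0.79), ([355.0, 189.0], 0.77)]
ring_leg [([322.0, 228.0], 0.72)]
cabinet [([337.0, 279.0], 0.6)]
donut [([194.0, 242.0], 0.61), ([448.0, 222.0], 0.23)]
tub [([448.0, 222.0], 0.93), ([167.0, 358.0], 0.67)]
sprayer [([168.0, 357.0], 0.63)]
side 525.248966663257 280.07786411052075 216.80158202751298 [[0.998, -0.056, -0.012], [-0.048, -0.699, -0.714], [0.032, 0.713, -0.7]] [-0.507  0.062  1.207]
fob [([264.0, 185.0], 0.95), ([179.0, 324.0], 0.81), ([198.0, 160.0], 0.68)]
hook_mouth [([168.0, 180.0], 0.84), ([121.0, 370.0], 0.82), ([302.0, 167.0], 0.58)]
hook_seat [([183.0, 170.0], 0.94), ([141.0, 347.0], 0.83), ([289.0, 170.0], 0.58)]
ring_leg [([313.0, 203.0], 0.85), ([301.0, 165.0], 0.56)]
cabinet [([360.0, 218.0], 0.61)]
donut [([268.0, 301.0], 0.59), ([305.0, 167.0], 0.3)]
tub [([342.0, 139.0], 0.89)]
sprayer [([381.0, 347.0], 0.83)]
325.19226210127806 274.22359221268164 208.97783844318812 [[0.0, -0.286, 0.958, -0.124], [1.0, 0.001, -0.0, -0.0], [-0.001, 0.958, 0.286, -0.072], [0.0, 0.0, 0.0, 1.0]]
fob [([91.0, 32.0], 0.78)]
hook_mouth [([138.0, 117.0], 0.8)]
hook_seat [([108.0, 82.0], 0.59)]
ring_leg []
cabinet []
donut []
tub []
sprayer []
1.35 [ 0.17760094 -0.52051513  0.25024877] [-87.72455086  89.99467096 111.11381132] 0.08515665367451045
```

View pics/scene0.png

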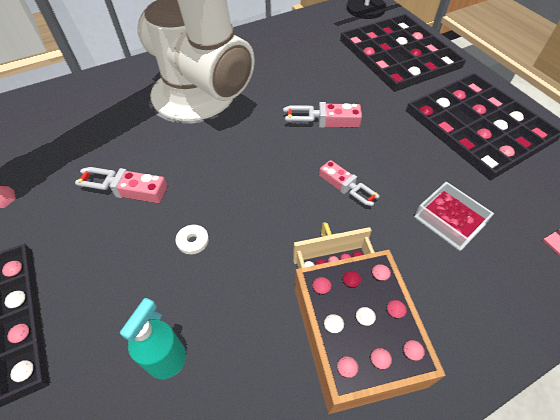

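View pics/side0.png

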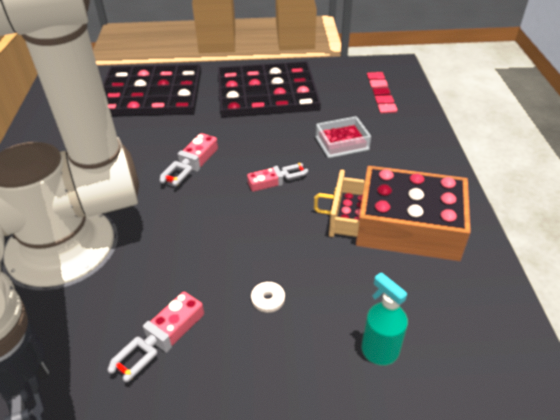

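```bash
python3 - <<'E'
from h import *
c={n:bot.camera(n) for n in['scene','side']}
import pickle;pickle.dump(c,open('c0.pkl','wb'))
S,D=c['scene'],c['side']
for nm,a in {'A':[(334,178),(355,189),(374,199)],'B':[(338,117),(310,114),(285,113)],'C':[(141,195),(103,181),(87,177)]}.items():
    P=[at_z(S,*p,z) for p,z in zip(a,[0,.019,.019])];print('scene',nm,np.round(P,3).tolist(),np.linalg.norm(P[2]-P[1]))
for nm,a in {'a':[(264,185),(289,170),(302,167)],'b':[(198,160),(183,170),(168,180)],'c':[(179,324),(141,347),(121,370)]}.items():
    P=[at_z(D,*p,z) for p,z in zip(a,[0,.019,.019])];print('side',nm,np.round(P,3).tolist(),np.linalg.norm(P[2]-P[1]))
print(at_z(S,322,228,.031),at_z(D,313,203,.031),at_z(S,337,279,0),at_z(D,360,218,0))
im=S['frame'][80:290,60:480];save(cv2.resize(im,None,fx=1.9,fy=1.9,interpolation=2),'s1.png')
im=D['frame'][100:400,90:480];save(cv2.resize(im,None,fx=2,fy=2,interpolation=2),'d1.png')
E
```

```text
scene A [[0.47, 0.183, 0.0], [0.534, 0.197, 0.019], [0.579, 0.219, 0.019]] 0.04968094251699678
scene B [[0.29, 0.313, 0.0], [0.261, 0.24, 0.019], [0.225, 0.182, 0.019]] 0.06762433249180703
scene C [[0.295, -0.243, 0.0], [0.229, -0.308, 0.019], [0.199, -0.338, 0.019]] 0.042808252905583835
side a [[0.476, 0.173, 0.0], [0.542, 0.206, 0.019], [0.577, 0.216, 0.019]] 0.035940829568081104
side b [[0.301, 0.289, 0.0], [0.268, 0.225, 0.019], [0.233, 0.188, 0.019]] 0.05142894577175712
side c [[0.292, -0.237, 0.0], [0.229, -0.297, 0.019], [0.198, -0.343, 0.019]] 0.05488364182948192
[0.59467963 0.06775569 0.031     ] [0.58995218 0.06425201 0.031     ] [0.69863495 0.04166535 0.        ] [7.01041044e-01 3.72366624e-02 1.11022302e-16]
```

View pics/s1.png

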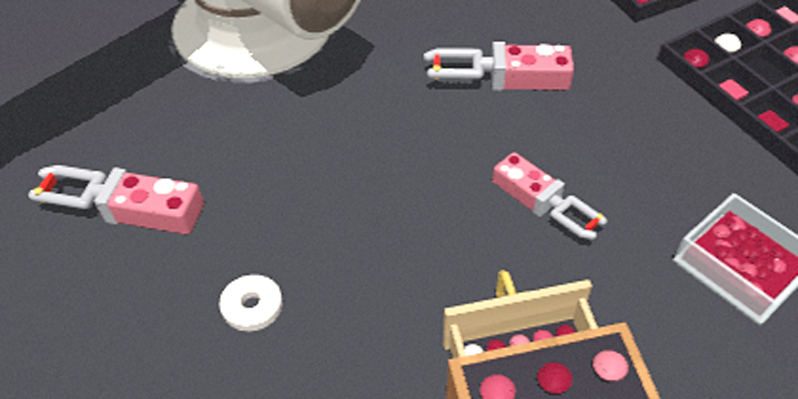

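View pics/d1.png

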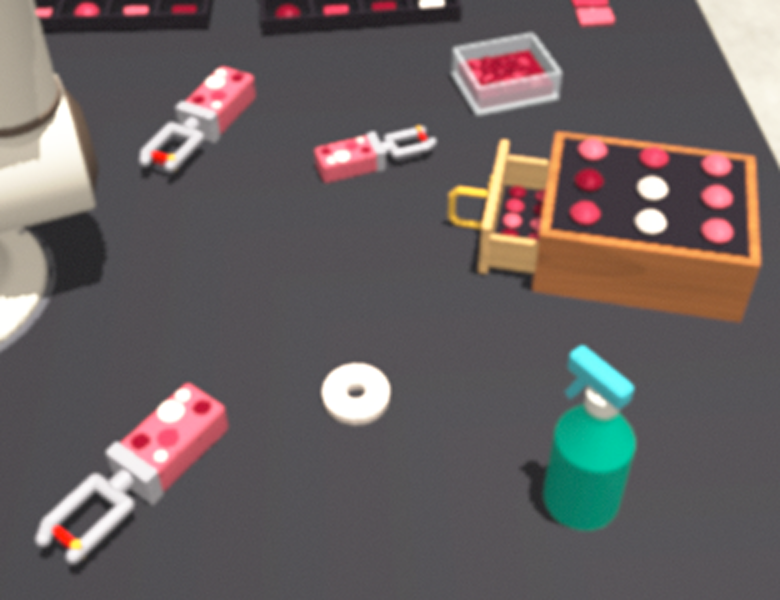

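```bash
python3 - <<'E'
from h import *
import pickle;c=pickle.load(open('c0.pkl','rb'));S,D=c['scene'],c['side']
f=lambda p,z:at_z(D,p[0]/2+90,p[1]/2+100,z)
g=lambda p,z:at_z(S,p[0]/1.9+60,p[1]/1.9+80,z)
# stone rear-edge corners top, hook tip
for nm,r1,r2,t in [('C',(190,383),(227,413),(59,550)),('B',(222,67),(254,78),(158,168)),('A',(315,148),(320,166),(430,139))]:
    R1,R2,T=f(r1,.03),f(r2,.03),f(t,.02);M=(R1+R2)/2;print('side',nm,M.round(3),T.round(3),'len',np.hypot(*(T-M)[:2]),'w',np.hypot(*(R1-R2)[:2]))
for nm,r1,r2,t in [('C',(203,185),(192,220),(34,182)),('B',(571,46),(573,78),(427,65)),('A',(517,152),(493,163),(599,227))]:
    R1,R2,T=g(r1,.03),g(r2,.03),g(t,.02);M=(R1+R2)/2;print('scene',nm,M.round(3),T.round(3),'len',np.hypot(*(T-M)[:2]),'w',np.hypot(*(R1-R2)[:2]))
x=S['frame'];
for n,(u,v) in {'C':(122,185),'B':(322,115),'A':(350,185)}.items(): save(cv2.resize(x[v-30:v+30,u-55:u+55],None,fx=7,fy=7,interpolation=2),'crop%s.png'%n)
E
```

```text
side C [ 0.324 -0.199  0.03 ] [ 0.198 -0.353  0.02 ] len 0.19890701077613168 w 0.0559361839031678
side B [0.331 0.354 0.03 ] [0.237 0.171 0.02 ] len 0.20605431883028813 w 0.05371838663249066
side A [0.438 0.166 0.03 ] [0.584 0.204 0.02 ] len 0.15007163936843348 w 0.03582473012376242
scene C [ 0.324 -0.189  0.03 ] [ 0.186 -0.356  0.02 ] len 0.21688558164730393 w 0.054414496210714584
scene B [0.332 0.355 0.03 ] [0.23  0.179 0.02 ] len 0.2037292892967947 w 0.06750945774804519
scene A [0.44  0.175 0.03 ] [0.582 0.22  0.02 ] len 0.1482302054283983 w 0.03669172058271367
```

View pics/cropA.png

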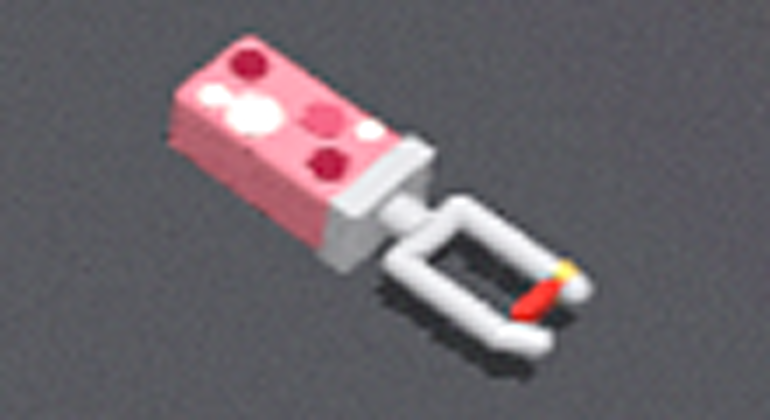

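```bash
cat >> h.py <<'E'
from scipy.spatial.transform import Rotation as Ro
def tool(o=None):
    o=o or bot.get_obs();return np.array(o['ee_pos']),Ro.from_euler('xyz',o['tcp_rot'],degrees=True)
def goal(pos,yaw,o=None):
    "row to bring TCP to pos, pointing down, tool z heading yaw"
    p,R=tool(o);h=np.array([np.cos(np.radians(yaw)),np.sin(np.radians(yaw)),0]);x=np.array([0,0,-1.]);y=np.cross(h,x)
    G=Ro.from_matrix(np.c_[x,y,h]);return np.round((R.inv()*G).as_rotvec(degrees=True),2),np.round(R.inv().apply(np.array(pos)-p),4)
def wpt(w,pose,u,v,z):
    "wrist pixel->world at height z"
    p,R=pose;T=np.array(w['tool_from_camera']);d=np.array([u-w['cx'],v-w['cy']]);r=np.hypot(*d);th=r/w['fx']
    c=np.r_[np.sin(th)*d/r,np.cos(th)];dw=R.apply(T[:3,:3]@c);o=p+R.apply(T[:3,3]);return o+dw*(z-o[2])/dw[2]
def wproj(w,pose,X):
    p,R=pose;T=np.linalg.inv(np.array(w['tool_from_camera']));X=np.atleast_2d(X)
    c=R.inv().apply(X-p)@T[:3,:3].T+T[:3,3];r=np.hypot(c[:,0],c[:,1]);th=np.arctan2(r,c[:,2]);return c[:,:2]/r[:,None]*(th*w['fx'])[:,None]+[w['cx'],w['cy']]
E
python3 - <<'E'
from h import *
p,R=tool();print(R.as_matrix().round(3))
print(goal([.40,.16,.25],16)); print(bot.get_obs()['wrist_force'])
E
```

```text
[[ 0.     0.323 -0.946]
 [ 0.    -0.946 -0.323]
 [-1.    -0.    -0.   ]]
(array([-177.16,   -0.  ,   -0.  ]), array([ 3.000e-04, -5.723e-01, -4.302e-01]))
[ 0.37503752 -0.11886168 -0.10074275]
```

The candidates in the scene image are A (350,185), B (322,115) and C (122,185). A measures about 150 x 36 mm and B and C about 205 x 55 mm, so A fits. The crop shows A lying flat, gate shut, with the yellow gate pin on its +y arm.

```bash
python3 -m handwheel '[[-177,0,0,0,-0.572,-0.43,-1],[-177,0,0,0,-0.572,-0.43,-1],[-177,0,0,0,-0.572,-0.43,-1],[-177,0,0,0,-0.572,-0.43,-1],[-177,0,0,0,-0.572,-0.43,-1],[-177,0,0,0,-0.572,-0.43,-1],[-177,0,0,0,-0.572,-0.43,-1],[-177,0,0,0,-0.572,-0.43,-1],[-177,0,0,0,-0.572,-0.43,-1],[-177,0,0,0,-0.572,-0.43,-1],[-177,0,0,0,-0.572,-0.43,-1],[-177,0,0,0,-0.572,-0.43,-1],[-177,0,0,0,-0.572,-0.43,-1],[-177,0,0,0,-0.572,-0.43,-1],[-177,0,0,0,-0.572,-0.43,-1],[-177,0,0,0,-0.572,-0.43,-1],[-177,0,0,0,-0.572,-0.43,-1],[-177,0,0,0,-0.572,-0.43,-1],[-177,0,0,0,-0.572,-0.43,-1]]' 60
python3 - <<'E'
from h import *
import pickle
o=bot.get_obs();w=bot.camera('wrist');pickle.dump((o,w),open('w1.pkl','wb'));save(cv2.resize(w['frame'],(800,600)),'w1.png')
print(np.round(o['q'],1),o['time'],o['ee_pos'],o['tcp_rot'])
for k in ['fob','hook_mouth','hook_seat','ring_leg','cabinet']:
    print(k,[(np.round(np.array(d['centre'])*[560,420],1).tolist(),round(d['conf'],2)) for d in bot.tip_of(k,w)][:4])
E
```

```text
time: 3.82
ee_pos: [0.3999, 0.1597, 0.2503]
tcp_rot: [-3.7, 90.0, 12.1]
wrist_force: [-0.5, -0.6, -1.5]
opening: 0.0854
[ 21.8 -11.2  -5.4  95.8  -0.    6. ] 3.825 [0.39986332 0.15967271 0.25032922] [-3.66898733 89.9918106  12.05283187]
fob [([413.4, 141.1], 0.96), ([25.5, 35.1], 0.67), ([274.3, 244.6], 0.59)]
hook_mouth [([331.1, 44.8], 0.86), ([278.6, 322.7], 0.58)]
hook_seat [([376.7, 83.2], 0.92), ([272.9, 294.0], 0.79)]
ring_leg []
cabinet []
```

View pics/w1.png

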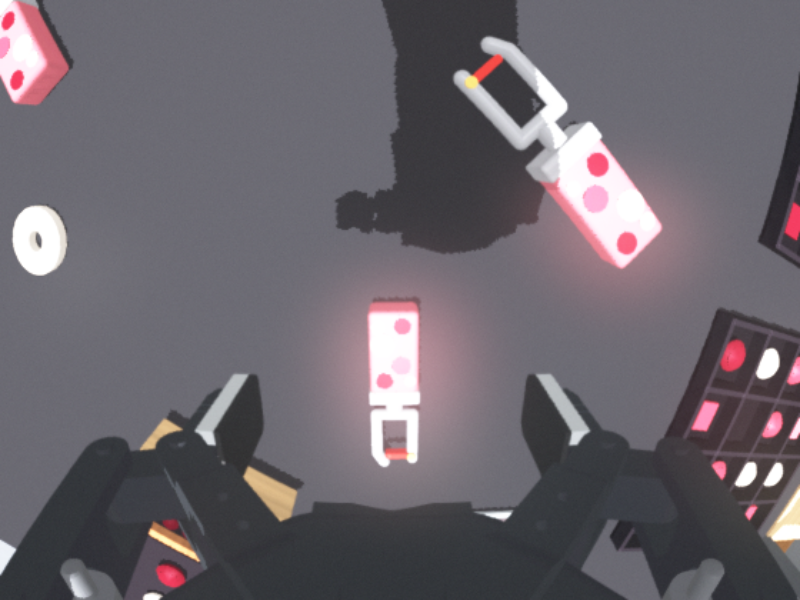

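```bash
python3 - <<'E'
from h import *
import pickle
o,w=pickle.load(open('w1.pkl','rb'));P=tool(o)
for (u,v),z in [((274.3,244.6),0),((272.9,294),.019),((278.6,322.7),.019),((258*1,214),.03),((293,213),.03),((258.5,274.5),.03),((293.5,274.5),.03)]: print((u,v),wpt(w,P,u,v,z).round(4))
save(cv2.resize(w['frame'][195:335,220:330],None,fx=5,fy=4.2,interpolation=2),'w1c.png')
E
```

```text
(274.3, 244.6) [0.4808 0.1829 0.    ]
(272.9, 294) [0.5394 0.1976 0.019 ]
(278.6, 322.7) [0.5814 0.2173 0.019 ]
(258, 214) [0.4382 0.1521 0.03  ]
(293, 213) [0.4265 0.1892 0.03  ]
(258.5, 274.5) [0.5113 0.1719 0.03  ]
(293.5, 274.5) [0.5    0.2122 0.03  ]
```

View pics/w1c.png

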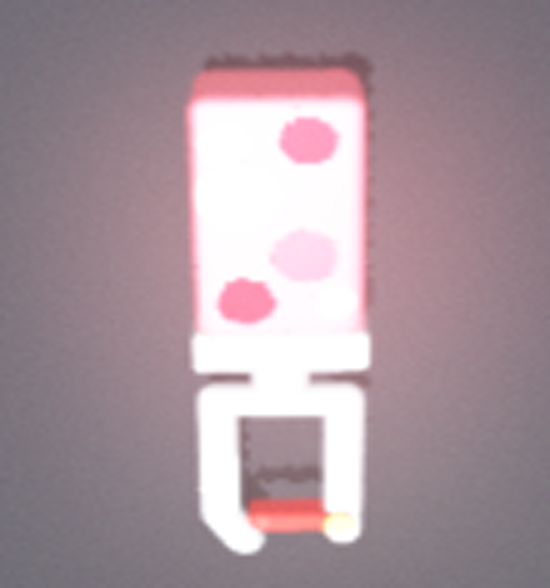

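```bash
python3 - <<'E'
from h import *
import pickle
o,w=pickle.load(open('w1.pkl','rb'));P=tool(o)
q=np.array([wpt(w,P,u,v,.03) for u,v in [(258,218.8),(292.4,218.8),(259,283.6),(293.6,283.6)]]);print(q.round(4),q.mean(0).round(4))
d=q[2]+q[3]-q[0]-q[1];print(np.degrees(np.arctan2(d[1],d[0])),np.linalg.norm(d)/2, np.linalg.norm(q[0]-q[1]))
a,b=[wpt(w,P,220+u/5,195+v/4.2,.019) for u,v in[(218,400),(345,400)]];d=b-a;print('crossbar',(a+b)/2,np.degrees(np.arctan2(-d[0],d[1])))
c=(q.mean(0));h=np.degrees(np.arctan2(*(q[2]+q[3]-q[0]-q[1])[1::-1]));print(goal([c[0],c[1],.15],h+180,o))
E
```

```text
[[0.4436 0.1535 0.03  ]
 [0.4332 0.1905 0.03  ]
 [0.5233 0.1757 0.03  ]
 [0.5119 0.216  0.03  ]] [0.478  0.1839 0.03  ]
16.73850931957464 0.08269286516486085 0.03839249061990266
crossbar [0.53291538 0.20026989 0.019     ] 15.671925192767194
(array([ 1.7898e+02,  0.0000e+00, -1.0000e-02]), array([0.1003, 0.0022, 0.0818]))
```

```bash
python3 -m handwheel '[[-90,0,0,0.05,0.002,0.04,-1],[-90,0,0,0.05,0.002,0.04,-1],[-90,0,0,0.05,0.002,0.04,-1],[-90,0,0,0.05,0.002,0.04,-1],[-90,0,0,0.05,0.002,0.04,-1],[-90,0,0,0.05,0.002,0.04,-1],[-90,0,0,0.05,0.002,0.04,-1],[-90,0,0,0.05,0.002,0.04,-1],[-90,0,0,0.05,0.002,0.04,-1],[-180.5,0,0,0.1,0.002,0.082,-1],[-180.5,0,0,0.1,0.002,0.082,-1],[-180.5,0,0,0.1,0.002,0.082,-1],[-180.5,0,0,0.1,0.002,0.082,-1],[-180.5,0,0,0.1,0.002,0.082,-1],[-180.5,0,0,0.1,0.002,0.082,-1],[-180.5,0,0,0.1,0.002,0.082,-1],[-180.5,0,0,0.1,0.002,0.082,-1],[-180.5,0,0,0.1,0.002,0.082,-1],[-180.5,0,0,0.1,0.002,0.082,-1]]' 60
python3 - <<'E'
from h import *
import pickle
o=bot.get_obs();w=bot.camera('wrist');pickle.dump((o,w),open('w2.pkl','wb'));save(cv2.resize(w['frame'],(800,600)),'w2.png')
print(np.round(o['q'],1),o['time'],o['ee_pos'],o['tcp_rot'])
for k in ['fob','hook_mouth','hook_seat','ring_leg','cabinet']:
    print(k,[(np.round(np.array(d['centre'])*[560,420],1).tolist(),round(d['conf'],2)) for d in bot.tip_of(k,w)][:4])
P=tool(o);h=np.radians(16.2);F=lambda x,y,z:[.478+x*np.cos(h)-y*np.sin(h),.184+x*np.sin(h)+y*np.cos(h),z]
print(wproj(w,P,[F(-.04,.02,.03),F(-.04,-.02,.03),F(.04,.02,.03),F(.04,-.02,.03),F(.063,0,.019),F(.106,.003,.019)]).round(1)*800/560)
E
```

```text
time: 6.5
ee_pos: [0.4782, 0.184, 0.1502]
tcp_rot: [0.4, 90.0, -163.3]
wrist_force: [-0.3, 0.4, -0.1]
opening: 0.0855
[  21.    -1.    -7.1   83.9    0.  -175.2] 6.5 [0.47817874 0.18396782 0.15020957] [   0.41326498   89.99139499 -163.29968535]
fob [([276.8, 206.6], 0.94)]
hook_mouth [([539.8, 284.4], 0.61), ([270.9, 77.1], 0.55)]
hook_seat [([272.5, 128.4], 0.96), ([447.1, 113.0], 0.41)]
ring_leg [([448.2, 112.9], 0.93)]
cabinet [([480.7, 27.0], 0.82)]
[[357.28571429 363.57142857]
 [426.42857143 363.71428571]
 [354.42857143 224.71428571]
 [430.         224.85714286]
 [392.28571429 180.42857143]
 [386.85714286 102.57142857]]
```

View pics/w2.png

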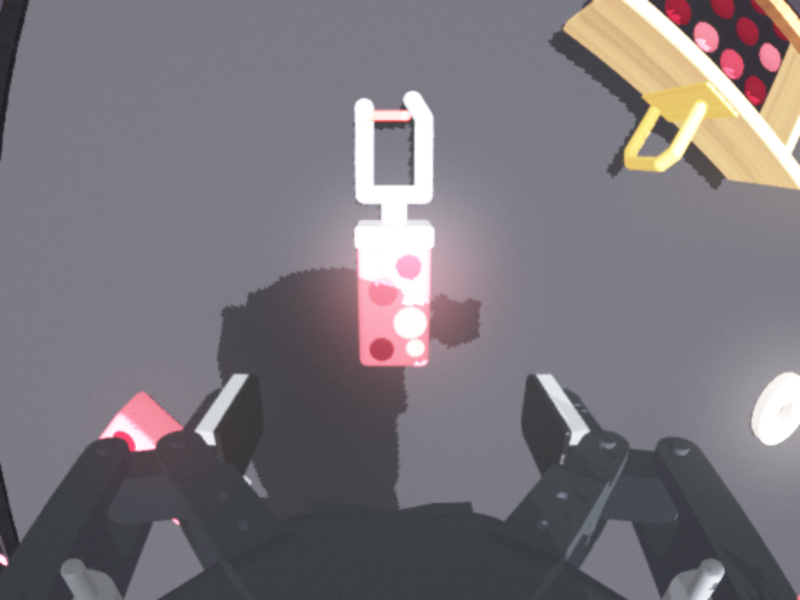

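```bash
python3 -m handwheel '[[0,0,0,0.05,0,0,-1],[0,0,0,0.1,0,0,-1],[0,0,0,0.127,0,0,-1],[0,0,0,0.127,0,0,-1],[0,0,0,0.127,0,0,0.3],[0,0,0,0.127,0,0,0.3],[0,0,0,0.127,0,0,0.3],[0,0,0,0.127,0,0,0.3],[0,0,0,0.127,0,0,0.3],[0,0,0,0.127,0,0,0.3]]' 60
python3 - <<'E'
from h import *
o=bot.get_obs();w=bot.camera('wrist');save(cv2.resize(w['frame'],(800,600)),'w3.png');print(o['ee_pos'],o['tcp_rot'],o['opening'],o['wrist_force'])
E
```

```text
time: 8.05
ee_pos: [0.4791, 0.1843, 0.0249]
tcp_rot: [-176.9, 89.8, 19.4]
wrist_force: [-1.0, -0.2, 4.5]
opening: 0.0389
[0.47912857 0.18428178 0.02492707] [-176.93350656   89.84793588   19.39818211] 0.038871772427106564 [-1.01386819 -0.19024356  4.49372798]
```

View pics/w3.png

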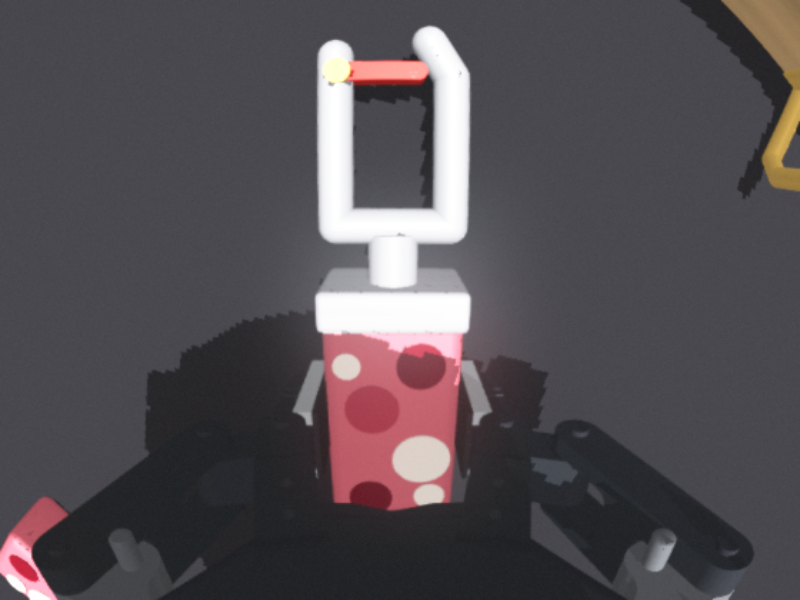

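```bash
python3 - <<'E'
from h import *
import pickle;c=pickle.load(open('c0.pkl','rb'));S,D=c['scene'],c['side']
save(cv2.resize(S['frame'][215:405,285:445],None,fx=4,fy=3.1,interpolation=2),'s2.png')
save(cv2.resize(D['frame'][160:260,305:475],None,fx=4.5,fy=4.5,interpolation=2),'d2.png')
E
```

```text
(no output)
```

View pics/s2.png

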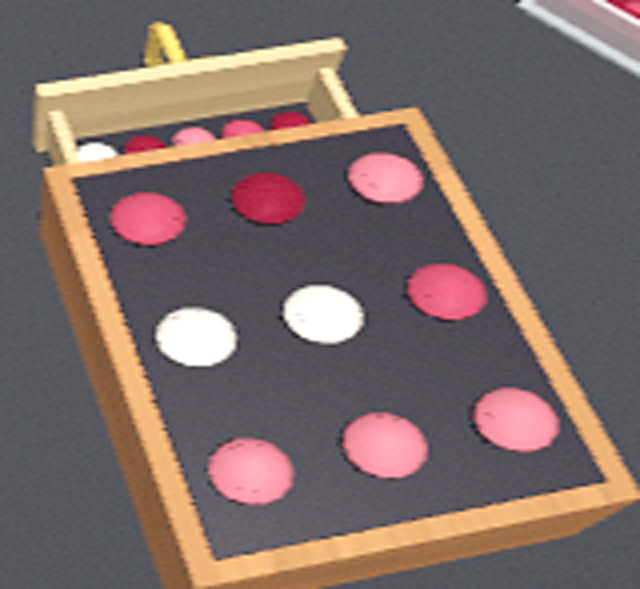

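View pics/d2.png

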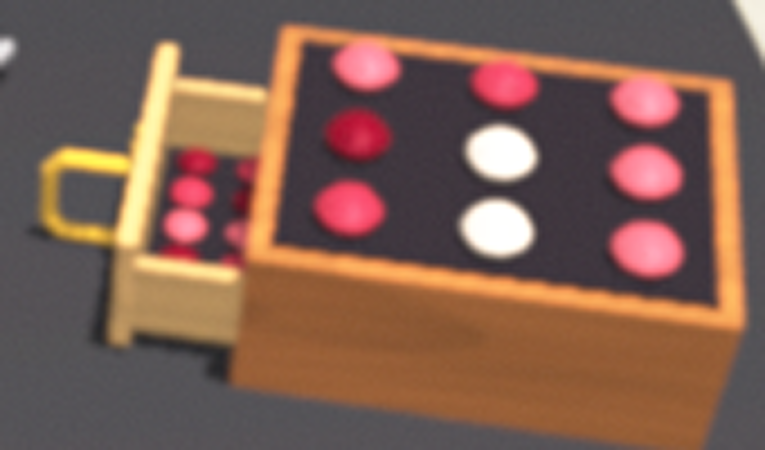

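```bash
python3 - <<'E'
from h import *
import pickle;from scipy.optimize import least_squares
c=pickle.load(open('c0.pkl','rb'));S,D=c['scene'],c['side']
s=np.array([(45,172),(418,110),(638,492),(195,590)])/[4,3.1]+[285,215]   # FR(-y near robot right?),...
d=np.array([(247,258),(284,27),(733,80),(745,325)])/4.5+[305,160]
loc=np.array([(0,-.09),(0,.09),(.23,.09),(.23,-.09)])
def W(p,l=loc,z=.09):
    a=p[2];return np.c_[p[0]+l[:,0]*np.cos(a)-l[:,1]*np.sin(a),p[1]+l[:,0]*np.sin(a)+l[:,1]*np.cos(a),np.full(len(l),z)]
for nm,f in {'both':lambda p:np.r_[(proj(S,W(p))-s).ravel(),(proj(D,W(p))-d).ravel()],'S':lambda p:(proj(S,W(p))-s).ravel(),'D':lambda p:(proj(D,W(p))-d).ravel()}.items():
    r=least_squares(f,[.7,.04,-.23]);print(nm,r.x[:2].round(4),np.degrees(r.x[2]).round(2),np.abs(r.fun).max().round(2))
    p=r.x
    a=p[2];o,dd=ray(D,305+43/4.5,160+198/4.5);X=o+dd*(.031-o[2])/dd[2];e=X[:2]-p[:2];print('ring cab frame',e@[np.cos(a),np.sin(a)],e@[-np.sin(a),np.cos(a)],X)
o,w=pickle.load(open('w2.pkl','rb'));P=tool(o)
save(cv2.resize(w['frame'][0:140,380:560],None,fx=4.4,fy=4.2,interpolation=2),'w2r.png')
E
```

```text
both [0.7022 0.0394] -15.41 2.09
ring cab frame -0.11061192645354448 -0.008528515676208907 [0.59328387 0.06052935 0.031     ]
S [0.7019 0.0404] -15.43 1.64
ring cab frame -0.11008627102816575 -0.009463305964868813 [0.59328387 0.06052935 0.031     ]
D [0.7021 0.0364] -15.42 0.5
ring cab frame -0.11126999780406198 -0.005658780271888448 [0.59328387 0.06052935 0.031     ]
```

View pics/w2r.png

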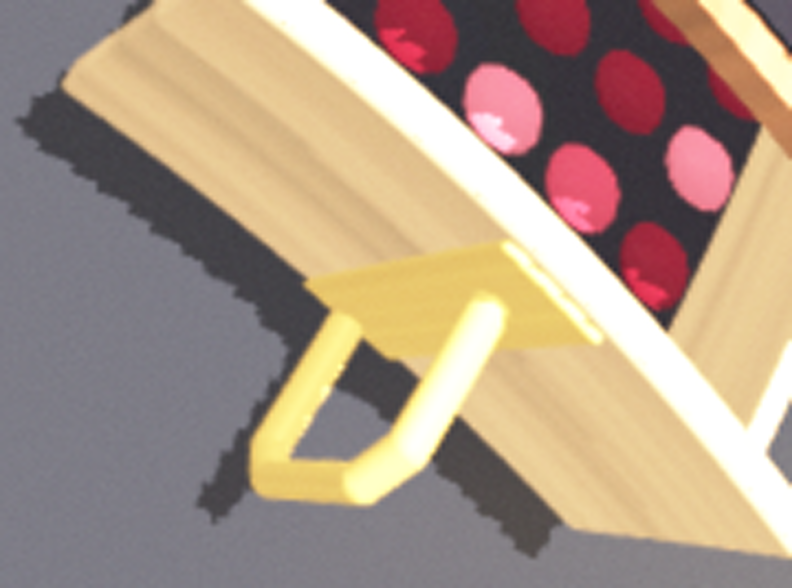

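```bash
python3 - <<'E'
from h import *
import pickle
o,w=pickle.load(open('w2.pkl','rb'));P=tool(o)
for u,v,z in [(265,478,.0055+.004),(350,488,.0525),(308,483,.031)]: print(wpt(w,P,380+u/4.4,v/4.2,z).round(4))
# drawer front top edge line (white strip lower edge)?? 
a=np.radians(-15.4);R=np.array([[np.cos(a),-np.sin(a)],[np.sin(a),np.cos(a)]])
ring=np.array([.595,.0675]);f=ring-R@[.155,.003];print('pre',f)
print(goal([f[0],f[1],.033],-15.4+180)); print(bot.get_obs()['q'])
E
```

```text
[0.5958 0.067  0.0095]
[0.5928 0.0725 0.0525]
[0.5945 0.069  0.031 ]
pre [0.44476854 0.10576891]
(array([31.73, -0.15,  0.05]), array([-0.0082,  0.0657,  0.0551]))
[ 2.10405610e+01  1.73642801e+00 -1.83936327e+01  6.97128361e+01
 -4.25087981e-03 -1.75290734e+02]
```

```bash
python3 -m handwheel '[[0,0,0,-0.01,0,0,0.3],[5,0,0,-0.01,0.01,0.008,0.3],[12,0,0,-0.01,0.025,0.02,0.3],[20,0,0,-0.01,0.042,0.034,0.3],[27,0,0,-0.01,0.056,0.046,0.3],[31.7,0,0,-0.01,0.0655,0.055,0.3],[31.7,0,0,-0.01,0.0655,0.055,0.3],[31.7,0,0,-0.01,0.0655,0.055,0.3]]' 60
python3 - <<'E'
from h import *
import pickle
o=bot.get_obs();w=bot.camera('wrist');D=bot.camera('side');S=bot.camera('scene');pickle.dump((o,w,D,S),open('w4.pkl','wb'));save(cv2.resize(w['frame'],(800,600)),'w4.png')
print(np.round(o['q'],1),o['time'],o['ee_pos'],o['tcp_rot'],o['opening'],o['wrist_force'])
save(cv2.resize(D['frame'][130:270,200:400],None,fx=4,fy=4,interpolation=2),'d4.png')
for k in ['hook_mouth','hook_seat','ring_leg']:
    print(k,[(np.round(np.array(d['centre'])*[560,420],1).tolist(),round(d['conf'],2)) for d in bot.tip_of(k,w)][:4])
E
```

```text
time: 9.1
ee_pos: [0.4441, 0.106, 0.0336]
tcp_rot: [-128.9, 90.0, 35.8]
wrist_force: [0.6, 0.7, -4.0]
opening: 0.0389
[  13.4   -6.3  -25.2   71.1    0.  -151.3] 9.1 [0.44411638 0.10595276 0.0335958 ] [-128.92954663   89.9715622    35.80143798] 0.03887518043110944 [ 0.58846929  0.66309916 -3.95729071]
hook_mouth [([267.9, 41.4], 0.81)]
hook_seat [([274.0, 144.6], 0.89), ([267.1, 39.7], 0.54)]
ring_leg []
```

View pics/w4.png

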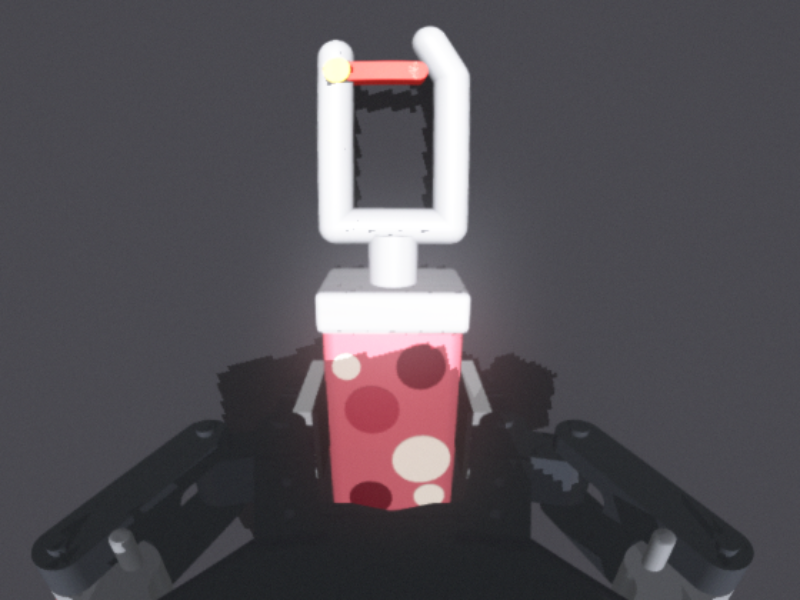

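View pics/d4.png

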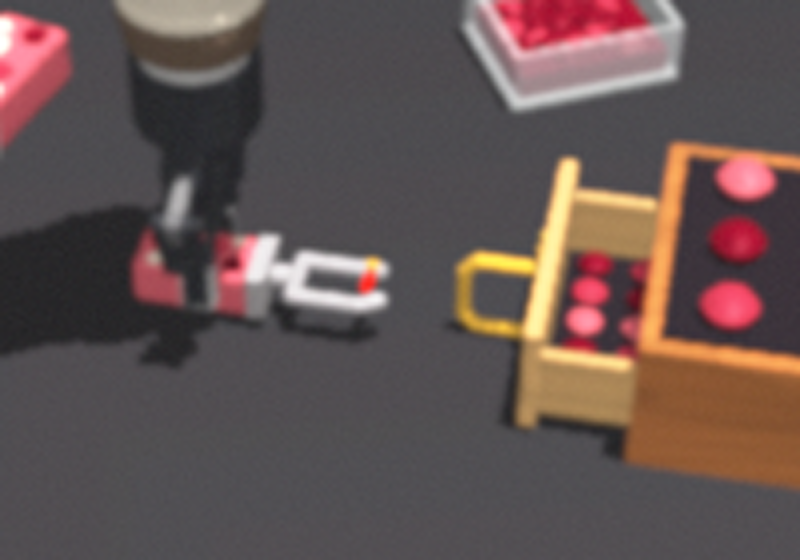

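```bash
python3 -m handwheel '[[0,0,0,0,0,-0.008,0.3],[0,0,0,0,0,-0.018,0.3],[0,0,0,0,0,-0.027,0.3],[0,0,0,0,0,-0.03,0.3],[0,0,0,0,0,-0.03,0.3]]' 60
python3 - <<'E'
from h import *
import pickle
o=bot.get_obs();w=bot.camera('wrist');D=bot.camera('side');S=bot.camera('scene');pickle.dump((o,w,D,S),open('w5.pkl','wb'));save(cv2.resize(w['frame'][:200,160:440],None,fx=2.8,fy=2.8),'w5.png')
print(o['time'],o['ee_pos'],o['tcp_rot'],o['wrist_force'])
save(cv2.resize(D['frame'][150:250,210:370],None,fx=5,fy=5,interpolation=2),'d5.png')
save(cv2.resize(S['frame'][170:270,260:400],None,fx=5,fy=5,interpolation=2),'s5.png')
P=tool(o);p,R=P;z=-R.as_matrix()[:,2];y=np.cross([0,0,1],z)
F=lambda x,yy,zz:p*[1,1,0]+z*x+y*yy+[0,0,zz+.0087]
pts=[F(.063,-.016,.019),F(.063,.016,.019),F(.101,.015,.024),F(.106,.003,.019)]
print(wproj(w,P,pts).round(1));
L=[[.595,.0685,.014],[.595,.0685,.031],[.595,.0685,.048]]
print('leg',wproj(w,P,L).round(1),proj(D,L).round(1),proj(S,L).round(1)); print('heading',np.degrees(np.arctan2(z[1],z[0])))
print('mouth D,S',proj(D,pts[3]),proj(S,pts[3]))
E
```

```text
time: 10.02
ee_pos: [0.4729, 0.0976, 0.0331]
tcp_rot: [21.0, 90.0, -174.4]
wrist_force: [0.2, 0.0, -4.1]
opening: 0.0392
10.025 [0.47286553 0.09756245 0.03313244] [  20.97363672   89.97330336 -174.40650543] [ 0.20041834  0.02250538 -4.06269461]
[[314.1 137.6]
 [233.8 137.6]
 [234.3  41.1]
 [266.4  31.3]]
leg [[264.1  -1.5]
 [262.8 -15.5]
 [261.2 -33.2]] [[314.7 206.9]
 [314.9 201.7]
 [315.2 196.4]] [[321.7 232.3]
 [322.4 228. ]
 [323.  223.5]]
heading -15.380144228378468
mouth D,S [[306.75328048 202.00141676]] [[319.04646468 221.58742977]]
```

View pics/w5.png

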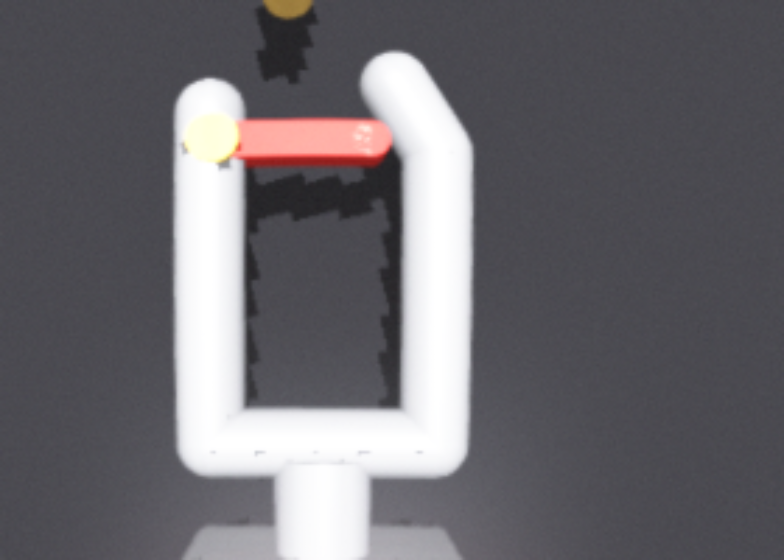

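View pics/d5.png

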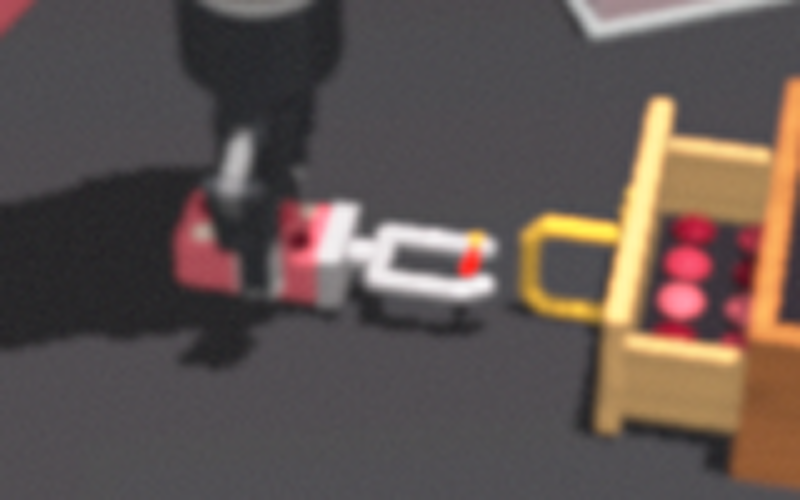

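View pics/s5.png

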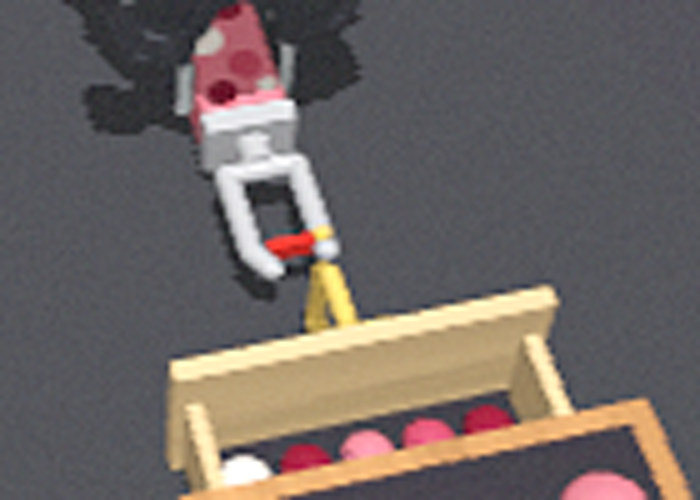

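```bash
python3 - <<'E'
from h import *
import pickle
o,w,D,S=pickle.load(open('w5.pkl','rb'));P=tool(o);p,R=P;z=-R.as_matrix()[:,2];y=np.cross([0,0,1],z)
fr=w['frame'][:12,240:290].astype(int);m=(fr[:,:,0]-fr[:,:,2])>40
ys,xs=np.nonzero(m)
for r in range(8): 
    k=xs[ys==r]
    if len(k): print(r,k.min()+240,k.max()+240)
for v in (0,2,4):
  for zz in (.0055,.014):
    X=wpt(w,P,262.7,v,zz)-p;print(v,zz,'fob x,y',(X@z).round(4),(X@y).round(4))
for u in (247.5,288.6): X=wpt(w,P,u,85/2.8,.0277)-p;print('mouth edge y',X@y,X@z)
for u in (235,316): X=wpt(w,P,u,300/2.8,.0277)-p;print('arm y',X@y)
X=np.array([.595,.0685,.031])-p;print('leg est',X@z,X@y)
# side/scene leg centre
E
```

```text
0 254 271
1 254 270
2 255 270
3 256 269
4 257 268
5 258 267
6 261 264
0 0.0055 fob x,y 0.1279 0.0053
0 0.014 fob x,y 0.1247 0.005
2 0.0055 fob x,y 0.1268 0.0053
2 0.014 fob x,y 0.1238 0.005
4 0.0055 fob x,y 0.1258 0.0052
4 0.014 fob x,y 0.1228 0.005
mouth edge y 0.010405123775492377 0.10652396101663457
mouth edge y -0.005717907936934315 0.10641990179394459
arm y 0.015345121709963125
arm y -0.016562906583169217
leg est 0.12546943439495142 0.004371104387168923
```

```bash
python3 -m handwheel '[[0,0,0,0,-0.0025,0,0.3],[0,0,0,0,-0.0025,-0.005,0.3],[0,0,0,0,-0.0025,-0.01,0.3],[0,0,0,0,-0.0025,-0.013,0.3],[0,0,0,0,-0.0025,-0.013,0.3]]' 60
python3 - <<'E'
from h import *
import pickle
o=bot.get_obs();w=bot.camera('wrist');save(cv2.resize(w['frame'][:200,160:440],None,fx=2.8,fy=2.8),'w6.png')
print(o['time'],o['ee_pos'],o['wrist_force'])
E
```

```text
time: 10.8
ee_pos: [0.4862, 0.0965, 0.0332]
tcp_rot: [26.2, 90.0, -169.2]
wrist_force: [-0.0, 0.0, -4.0]
opening: 0.0387
10.8 [0.48618    0.09653961 0.03322052] [-0.0426313   0.04469007 -3.96640514]
```

View pics/w6.png

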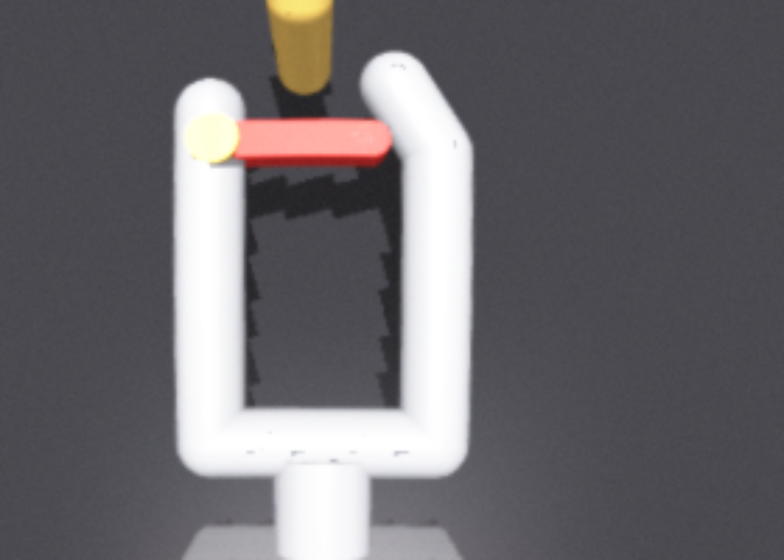

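```bash
python3 -m handwheel '[[0,0,0,0,0,-0.002,0.3],[0,0,0,0,0,-0.004,0.3],[0,0,0,0,0,-0.006,0.3],[0,0,0,0,0,-0.008,0.3],[0,0,0,0,0,-0.01,0.3],[0,0,0,0,0,-0.012,0.3],[0,0,0,0,0,-0.014,0.3],[0,0,0,0,0,-0.016,0.3],[0,0,0,0,0,-0.018,0.3],[0,0,0,0,0,-0.02,0.3]]' 60
cat > look.py <<'E'
from h import *
import sys
n=sys.argv[1]
o=bot.get_obs();w=bot.camera('wrist');save(cv2.resize(w['frame'][:200,160:440],None,fx=2.8,fy=2.8),n)
p,R=tool(o);f=R.inv().apply(o['wrist_force']);print(o['time'],np.round(o['ee_pos'],4),'tool force',f.round(2),o['opening'])
E
python3 look.py w7.png
```

```text
time: 12.1
ee_pos: [0.5053, 0.0913, 0.0332]
tcp_rot: [17.8, 90.0, -177.6]
wrist_force: [-2.7, 0.7, -4.0]
opening: 0.0389
12.1 [0.5053 0.0913 0.0332] tool force [4.04 0.04 2.75] 0.03887086197819485
```

View pics/w7.png

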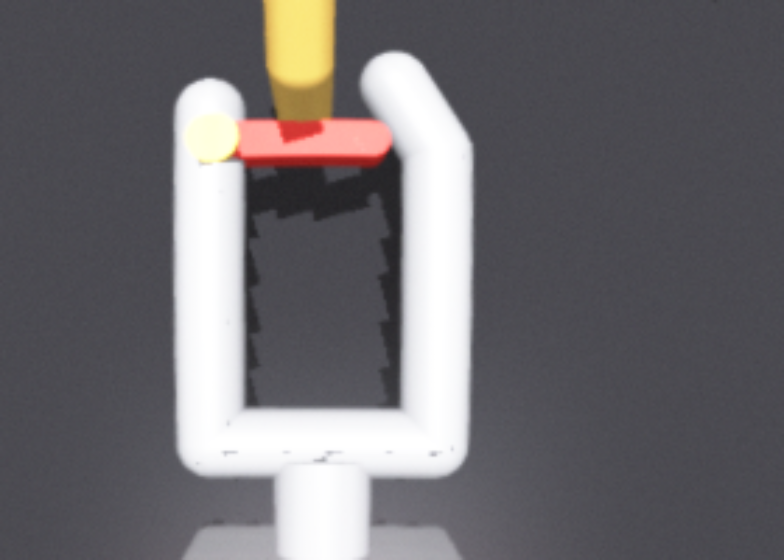

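```bash
python3 -m handwheel '[[0,0,0,0,0,-0.002,0.3],[0,0,0,0,0,-0.004,0.3],[0,0,0,0,0,-0.006,0.3],[0,0,0,0,0,-0.008,0.3],[0,0,0,0,0,-0.01,0.3],[0,0,0,0,0,-0.012,0.3],[0,0,0,0,0,-0.014,0.3],[0,0,0,0,0,-0.016,0.3],[0,0,0,0,0,-0.018,0.3],[0,0,0,0,0,-0.02,0.3]]' 60
python3 look.py w8.png
```

```text
time: 13.4
ee_pos: [0.5247, 0.086, 0.0333]
tcp_rot: [64.4, 90.0, -131.0]
wrist_force: [-3.6, -0.1, -4.1]
opening: 0.0388
13.4 [0.5247 0.086  0.0333] tool force [4.12 0.99 3.41] 0.038819047543711675
```

View pics/w8.png

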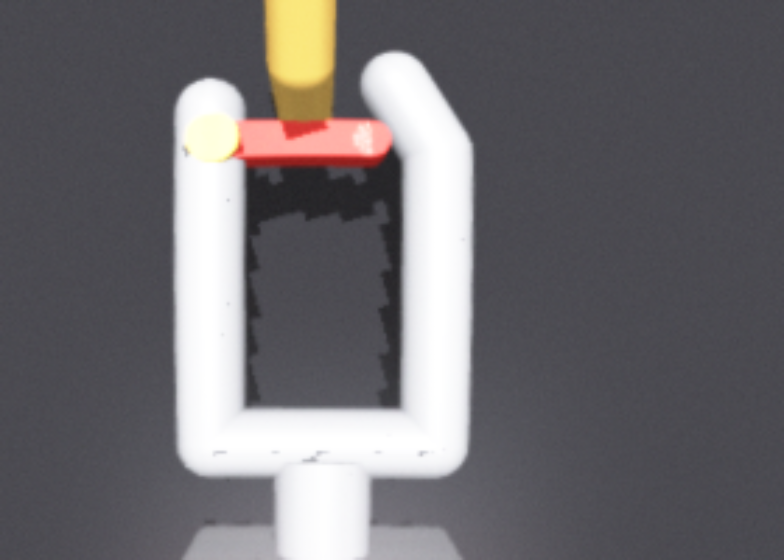

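```bash
python3 -m handwheel '[[0,0,0,0,0,-0.002,0.3],[0,0,0,0,0,-0.004,0.3],[0,0,0,0,0,-0.006,0.3],[0,0,0,0,0,-0.008,0.3],[0,0,0,0,0,-0.01,0.3],[0,0,0,0,0,-0.012,0.3],[0,0,0,0,0,-0.014,0.3],[0,0,0,0,0,-0.016,0.3],[0,0,0,0,0,-0.018,0.3],[0,0,0,0,0,-0.02,0.3]]' 60
python3 look.py w9.png
```

```text
time: 14.7
ee_pos: [0.5433, 0.081, 0.0331]
tcp_rot: [-5.2, 89.9, 159.4]
wrist_force: [-6.7, 0.8, -2.9]
opening: 0.0388
14.7 [0.5433 0.081  0.0331] tool force [2.96 0.96 6.69] 0.038810319084273875
```

View pics/w9.png

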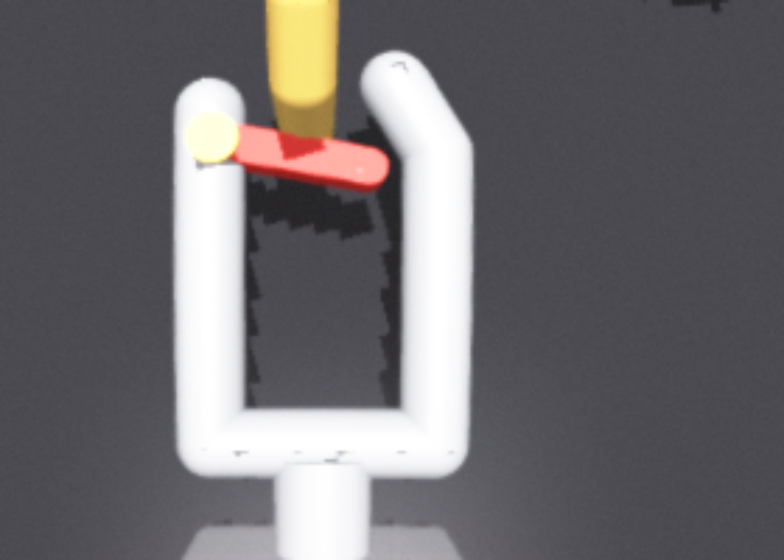

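```bash
python3 -m handwheel '[[0,0,0,0,0,-0.002,0.3],[0,0,0,0,0,-0.004,0.3],[0,0,0,0,0,-0.006,0.3],[0,0,0,0,0,-0.008,0.3],[0,0,0,0,0,-0.01,0.3],[0,0,0,0,0,-0.012,0.3],[0,0,0,0,0,-0.014,0.3],[0,0,0,0,0,-0.016,0.3],[0,0,0,0,0,-0.018,0.3],[0,0,0,0,0,-0.02,0.3]]' 60
python3 look.py w10.png
```

```text
time: 16.0
ee_pos: [0.5628, 0.0765, 0.0331]
tcp_rot: [-48.4, 89.9, 116.3]
wrist_force: [-4.9, 5.4, -3.8]
opening: 0.039
16.0 [0.5628 0.0765 0.0331] tool force [ 3.83 -3.89  6.18] 0.038966934049917294
```

View pics/w10.png

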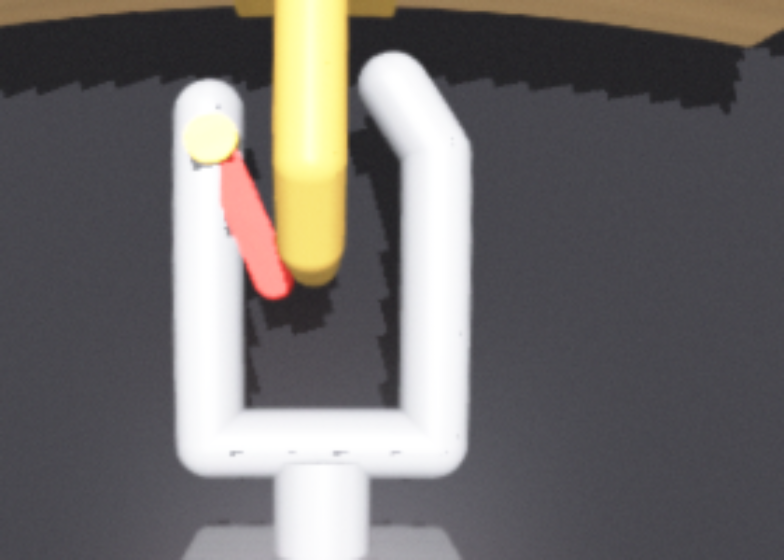

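```bash
python3 -m handwheel '[[0,0,0,0,0,-0.002,0.3],[0,0,0,0,0,-0.004,0.3],[0,0,0,0,0,-0.006,0.3],[0,0,0,0,0,-0.008,0.3],[0,0,0,0,0,-0.0095,0.3],[0,0,0,0,0,-0.011,0.3],[0,0,0,0,0,-0.012,0.3]]' 60
python3 look.py w11.png
```

```text
time: 16.92
ee_pos: [0.5748, 0.0722, 0.0333]
tcp_rot: [-167.9, 90.0, -3.3]
wrist_force: [-0.2, 0.4, -3.0]
opening: 0.0389
16.925 [0.5748 0.0722 0.0333] tool force [ 3.   -0.28  0.3 ] 0.03891449217790531
```

View pics/w11.png

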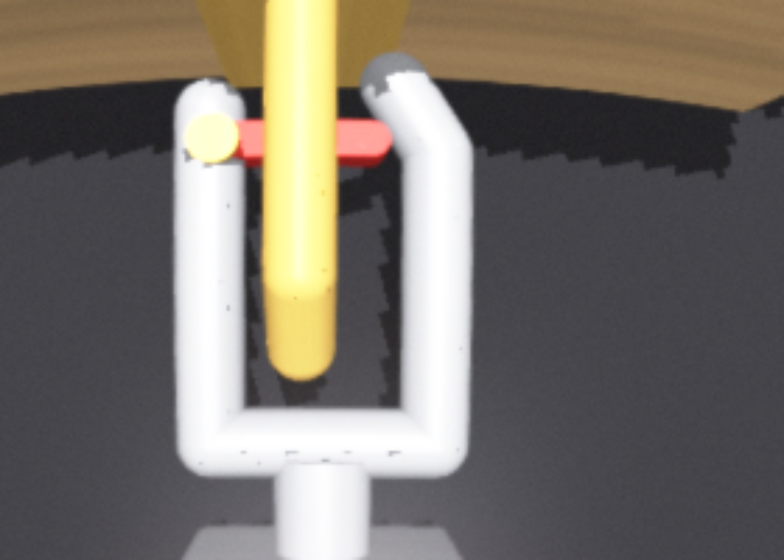

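The gate has snapped shut behind the leg: the red bar at crop (240–390,140) is straight and the push force is about 0. Next I pull.

```bash
python3 -m handwheel '[[0,0,0,0,0,0.006,0.3],[0,0,0,0,0,0.012,0.3],[0,0,0,0,0,0.017,0.3],[0,0,0,0,0,0.02,0.3],[0,0,0,0,0,0.022,0.3],[0,0,0,0,0,0.024,0.3],[0,0,0,0,0,0.027,0.3],[0,0,0,0,0,0.031,0.3],[0,0,0,0,0,0.036,0.3],[0,0,0,0,0,0.042,0.3],[0,0,0,0,0,0.048,0.3],[0,0,0,0,0,0.054,0.3],[0,0,0,0,0,0.06,0.3],[0,0,0,0,0,0.066,0.3],[0,0,0,0,0,0.072,0.3],[0,0,0,0,0,0.078,0.3],[0,0,0,0,0,0.084,0.3],[0,0,0,0,0,0.09,0.3],[0,0,0,0,0,0.095,0.3],[0,0,0,0,0,0.1,0.3]]' 80
python3 look.py w12.png
```

```text
time: 19.48
ee_pos: [0.4779, 0.0988, 0.0333]
tcp_rot: [116.5, 90.0, -78.9]
wrist_force: [3.3, 0.4, -4.3]
opening: 0.0386
19.475 [0.4779 0.0988 0.0333] tool force [ 4.34 -1.23 -3.07] 0.03859101975942001
```

View pics/w12.png

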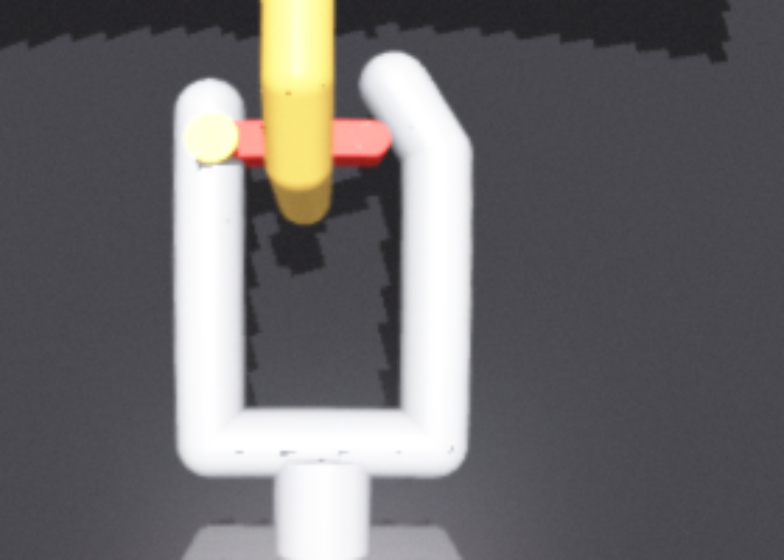

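```bash
python3 -m handwheel '[[0,0,0,0,0,0.004,0.3],[0,0,0,0,0,0.008,0.3],[0,0,0,0,0,0.012,0.3],[0,0,0,0,0,0.016,0.3],[0,0,0,0,0,0.02,0.3],[0,0,0,0,0,0.023,0.3],[0,0,0,0,0,0.026,0.3],[0,0,0,0,0,0.028,0.3],[0,0,0,0,0,0.03,0.3]]' 80
python3 look.py w13.png; python3 -m handwheel '[[0,0,0,0,0,0.0015,0.3],[0,0,0,0,0,0.003,0.3],[0,0,0,0,0,0.0045,0.3]]'; python3 look.py w14.png
```

```text
time: 20.65
ee_pos: [0.4492, 0.1068, 0.0333]
tcp_rot: [71.2, 90.0, -124.2]
wrist_force: [2.4, -0.3, -5.8]
opening: 0.0385
20.65 [0.4492 0.1068 0.0333] tool force [ 5.8  -0.38 -2.34] 0.03848706056506082
time: 21.08
ee_pos: [0.4449, 0.1079, 0.0333]
tcp_rot: [-15.8, 90.0, 148.9]
wrist_force: [1.9, -1.6, -5.0]
opening: 0.0386
21.075 [0.4449 0.1079 0.0333] tool force [ 5.02  1.06 -2.3 ] 0.038603443003629674
```

```bash
python3 -m handwheel '[[0,0,0,0,0,0.001,0.3],[0,0,0,0,0,0.002,0.3],[0,0,0,0,0,0.003,0.3],[0,0,0,0,0,0.003,0.3]]'; python3 look.py w15.png;python3 -m handwheel '[[0,0,0,0,0,0.001,0.3],[0,0,0,0,0,0.002,0.3],[0,0,0,0,0,0.003,0.3],[0,0,0,0,0,0.003,0.3]]'; python3 look.py w16.png
```

```text
time: 21.62
ee_pos: [0.4426, 0.1086, 0.0334]
tcp_rot: [-176.2, 89.9, -11.6]
wrist_force: [6.2, -1.5, -6.1]
opening: 0.0384
21.625 [0.4426 0.1086 0.0334] tool force [ 6.1  -0.2  -6.34] 0.03837360495406751
time: 22.18
ee_pos: [0.4422, 0.1089, 0.034]
tcp_rot: [-176.8, 89.6, -12.3]
wrist_force: [19.8, -6.0, -12.5]
opening: 0.0383
22.175 [0.4422 0.1089 0.034 ] tool force [ 12.6    0.57 -20.57] 0.03833180115754589
```

```bash
python3 -m handwheel '[[0,0,0,0,0,-0.003,0.3],[0,0,0,0,0,-0.006,0.3],[0,0,0,0.004,0,-0.006,0.3],[0,0,0,0.007,0,-0.006,0.3],[0,0,0,0.0085,0,-0.006,0.3],[0,0,0,0.0085,0,-0.006,0.3]]'; python3 look.py w17.png
python3 - <<'E'
from h import *
D=bot.camera('side');save(cv2.resize(D['frame'][140:260,180:380],None,fx=4,fy=4,interpolation=2),'d17.png')
E
```

```text
time: 22.98
ee_pos: [0.4448, 0.108, 0.0251]
tcp_rot: [-4.2, 90.0, 160.4]
wrist_force: [-3.9, 0.2, 2.3]
opening: 0.0388
22.975 [0.4448 0.108  0.0251] tool force [-2.31  0.86  3.86] 0.03876747047807951
```

View pics/w17.png

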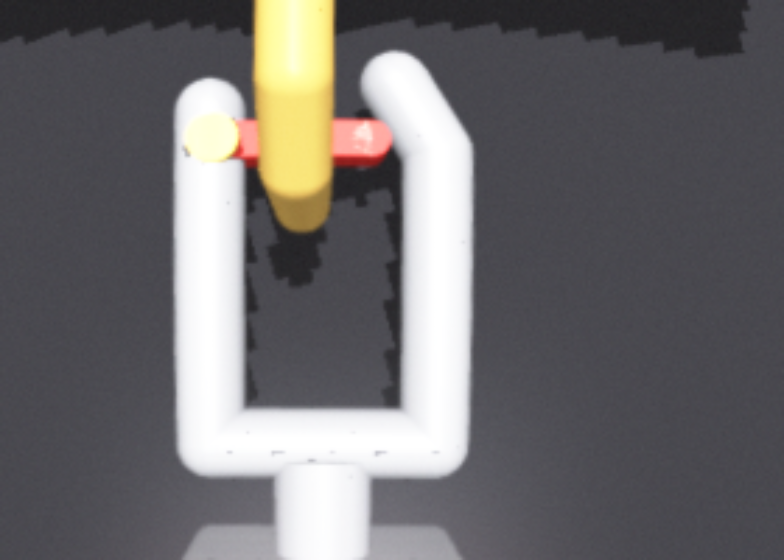

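View pics/d17.png

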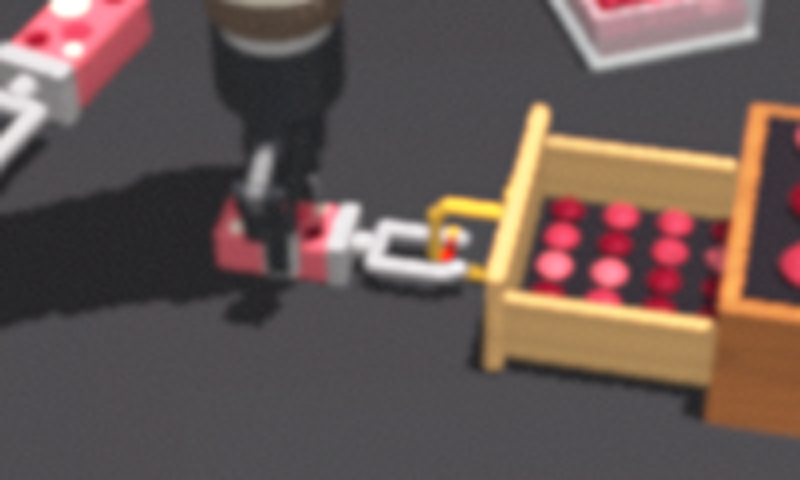

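View pics/w16.png

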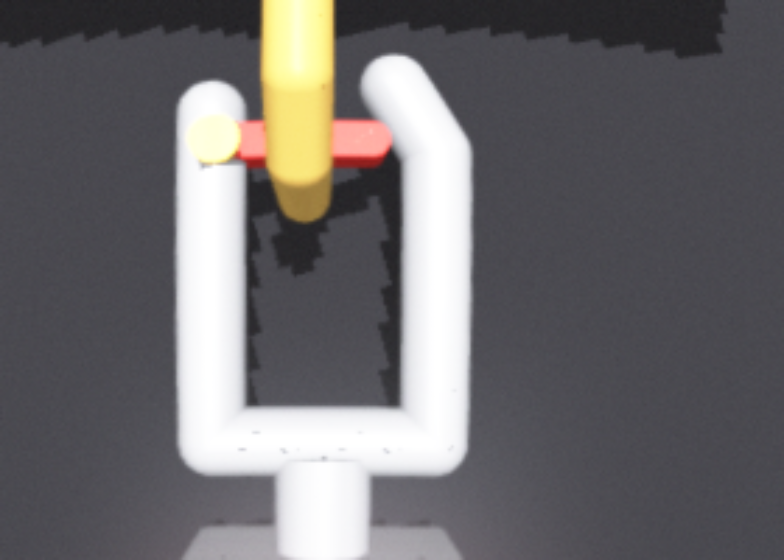

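```bash
python3 - <<'E'
from h import *
import pickle
o=bot.get_obs();w=bot.camera('wrist');D=bot.camera('side');S=bot.camera('scene');print(o['time'],o['wrist_force'])
P1=(np.array([.4422,.1089,.034]),tool(o)[1]);P2=tool(o)
for nm,P in (('w16',P1),('w17',P2)):
  p=P[0];h=-P[1].as_matrix()[:,2];y=np.cross([0,0,1],h);
  for xf in (.094,.097,.1):
    print(nm,xf,[( (wproj(w,P,[p*[1,1,0]+h*(xf-dx)+y*.003+[0,0,z]])[0]-[160,0])*2.8).round(0).tolist() for dx,z in((.004,.0025),(.004,.014),(.004,.048),(.0,.0605))])
E
```

```text
23.075 [-4.14532136 -0.23334869  3.27512339]
w16 0.094 [[301.0, 216.0], [300.0, 208.0], [294.0, 174.0], [291.0, 120.0]]
w16 0.097 [[301.0, 199.0], [300.0, 189.0], [294.0, 150.0], [291.0, 93.0]]
w16 0.1 [[301.0, 182.0], [300.0, 171.0], [294.0, 126.0], [291.0, 67.0]]
w17 0.094 [[300.0, 210.0], [299.0, 201.0], [292.0, 161.0], [288.0, 100.0]]
w17 0.097 [[300.0, 192.0], [299.0, 181.0], [292.0, 135.0], [288.0, 71.0]]
w17 0.1 [[300.0, 174.0], [299.0, 161.0], [292.0, 109.0], [288.0, 43.0]]
```

The leg is now about 3 mm clear of the gate, with the drawer still at the stop. I'll release.

```bash
python3 -m handwheel '[[0,0,0,0,0,0,-0.1],[0,0,0,0,0,0,-0.5],[0,0,0,0,0,0,-0.7],[0,0,0,0,0,0,-0.7],[0,0,0,0,0,0,-0.7],[0,0,0,-0.01,0,0,-0.7],[0,0,0,-0.03,0,0,-0.7],[0,0,0,-0.06,0,0,-0.7],[0,0,0,-0.1,0,0,-0.7],[0,0,0,-0.14,0,0,-0.7],[0,0,0,-0.14,0,0,-0.7],[0,0,0,-0.14,0,0,-0.7]]'
python3 - <<'E'
from h import *
import pickle
o=bot.get_obs();w=bot.camera('wrist');D=bot.camera('side');S=bot.camera('scene');pickle.dump((o,w,D,S),open('end.pkl','wb'))
print(o['time'],o['ee_pos'],o['wrist_force'])
save(cv2.resize(w['frame'],(800,600)),'w18.png');save(cv2.resize(D['frame'],(800,600)),'d18.png');save(cv2.resize(S['frame'][100:300,200:460],None,fx=3,fy=3,interpolation=2),'s18.png')
E
```

```text
time: 24.72
ee_pos: [0.4449, 0.1079, 0.1647]
tcp_rot: [-150.2, 90.0, 14.4]
wrist_force: [1.2, -0.3, -0.5]
opening: 0.0726
24.725 [0.44494363 0.10791448 0.1647086 ] [ 1.15227912 -0.32883094 -0.537115  ]
```

View pics/w18.png

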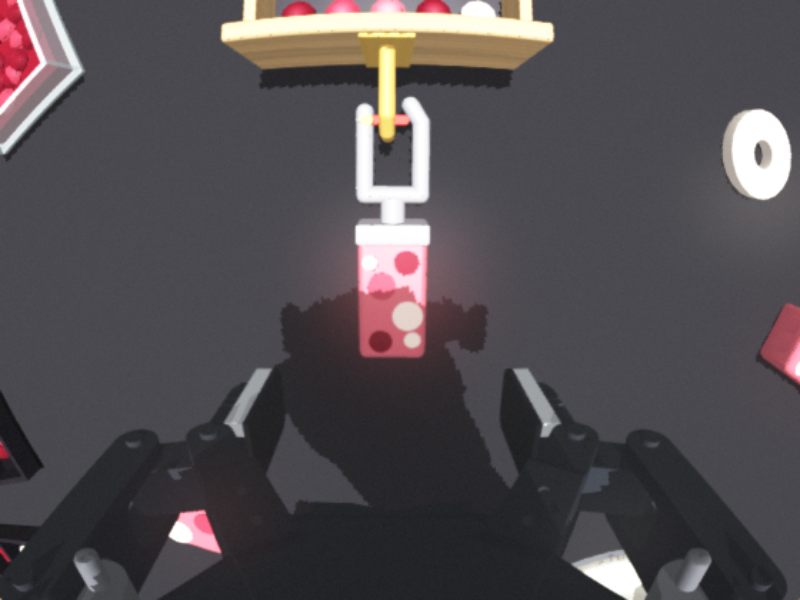

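View pics/d18.png

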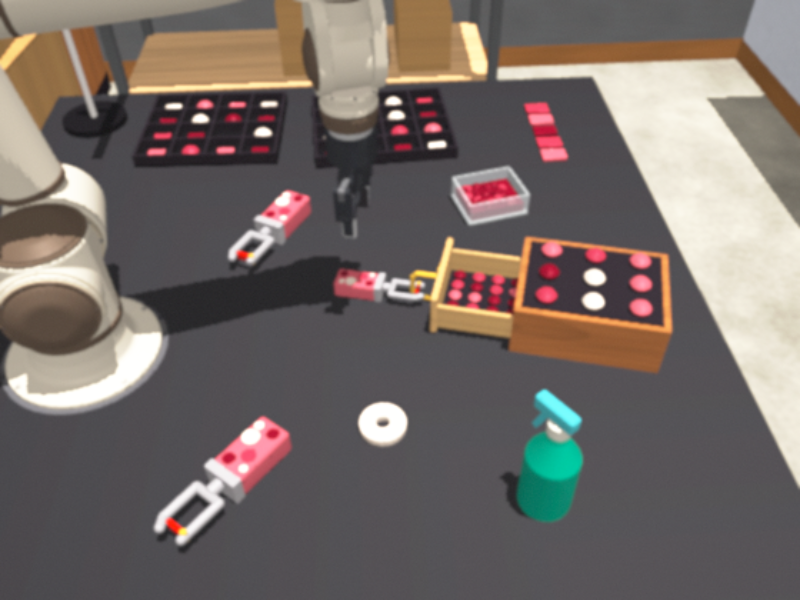

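View pics/s18.png

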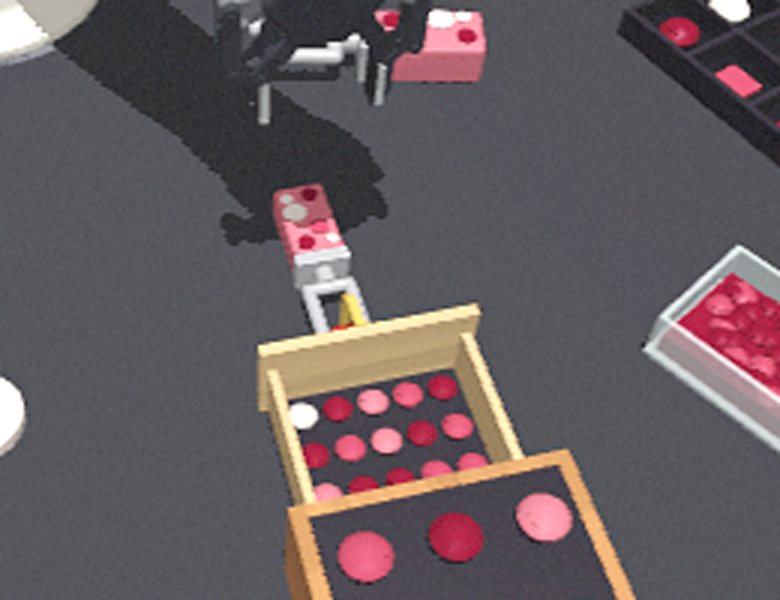

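```bash
python3 - <<'E'
from workcell import bot
print(bot.job_done())
E
```

```text
the job is handed in; nothing more can be done
None
```

The job is handed in at about 25 s: the fob is clipped onto the brass ring, the drawer is out at its stop, and the fob lies flat on the table.

- **Fob choice:** I took the smallest of the three, which measured about 150 x 37 mm; the other two measured about 205 mm long.
- **Clipping on:** I lifted it 8 mm, turned it to the drawer's direction and pushed at about 16 mm/s. The drawer slid back until it met the weight. Push-force readings between steps stayed below 7 N. The gate snapped shut just before the seat, and the reading then fell to about 0.
- **Drawing out:** I pulled by the fob alone until the force rose to about 20 N along the pull at the stop. I then backed off about 3 mm, lowered the fob, released it and rose straight up.

**Last checks:**
- The final pictures show the gate shut round the ring leg and the gripper clear of everything.
- The donut, tub, sprayer and look-alike fobs look unmoved by eye.
- My position estimate puts the drawer about 131 mm open against the 130 mm stop, good to about 2 mm.
- The cameras differed by about 2–3 mm on where the ring was sideways. I aligned by the wrist view, and the leg went in centred.

No check failed.

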